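Sweep the spark plugs into the scrap pan

TASK

Sweep the two old spark plugs across the bench with your fingertips, through the open front of the scrap pan, until each lies flat and wholly inside it. Only push them: never pick them up or lift them off the surface. The hose coupler lying in the row with them is still good, so leave it where it is, and do not shift the cup or the tape roll either.

Things in the scene. Friction and masses are not known exactly. Their poses are not given: they have to be found in the camera images.
- scrap_pan: plain sheet-metal pan screwed to the bench, three walls, open front. Origin: its centre at bench level; x axis from the open front to the back wall, y to the left, z up. 130 mm deep (lip edge x = -65 mm, back wall's inner face +62 mm), 256 mm wide (side walls' inner faces y = -125, +125 mm). Floor 2 mm above the bench. Plugs and coupler lie in a row 125 to 145 mm before the origin, outside the mouth
- pan_mouth (a point): middle of the pan's front lip edge, at bench level. Behind it the floor slopes up from the bench to 2 mm within 15 mm, so that parts slide in. Side walls 12 mm high for the first 20 mm, then 22 mm with a rolled rim to 25 mm, like the back wall; walls 3 mm thick. A flat flange with screw heads lies behind the back wall
- plug_a: spark plug lying on its side, 77 mm long, hexagon 23 mm across (20 mm high), else 15 to 18 mm thick, about 50 g, white insulator and bare metal. Slides when pushed, hardly rolls. Origin: middle of its underside; its y axis runs along it to the thicker end, z up. Hexagon at y = 0 to 12 mm, centre of mass about 3 mm to the thick side. At yaw 0 to the pan it lies across the sweep. Both plugs look alike
- plug_b: spark plug lying on its side, 77 mm long, hexagon 23 mm across (20 mm high), else 15 to 18 mm thick, about 50 g, white insulator and bare metal. Slides when pushed, hardly rolls. Origin: middle of its underside; its y axis runs along it to the thicker end, z up. Hexagon at y = 0 to 12 mm, centre of mass about 3 mm to the thick side. At yaw 0 to the pan it lies across the sweep. Both plugs look alike
- plug_a_thick_end (a point): end of plug_a at the thicker side (threaded bare metal; the thinner side is the white insulator), on its axis, 38.5 mm from the middle, 10 mm above its underside
- plug_a_thin_end (a point): the other end of plug_a, on its axis, 38.5 mm from the middle, 10 mm above its underside
- plug_b_thick_end (a point): end of plug_b at the thicker side, as for plug_a
- plug_b_thin_end (a point): the other end of plug_b, as for plug_a
- plug_a_mid (a point): middle of plug_a, on its axis, 10 mm above its underside
- plug_b_mid (a point): middle of plug_b, on its axis, 10 mm above its underside
- coupler: air-hose quick coupler, stubby brass-coloured stepped cylinder lying on its side, 56 mm long, 23 mm thick, 110 g, loose; lies left, right or between the plugs. Leave alone. Origin: middle of its underside, y along it
- spray_gun: spray gun upright on its stand, fixed, always in the same place left of the pan: about 320 mm tall, cup on top 98 mm across. Not part of the job; keep the wrist and forearm clear of it. Origin: under its middle, on the bench
- cup: small grey mixing cup, 56 mm across, 61 mm high, loose, stands farther back on the bench, beyond the pan. Leave alone. Origin: centre of its underside
- tape_roll: small black tape roll lying flat, 64 by 74 mm, 19 mm high, loose, near the front edge of the bench, left of the pan as the robot sees it. Leave alone. Origin: centre of its underside
There are look-alikes about, which are no part of the job. What is shaped like the plug_b but orange is not meant.

How it is judged:
By the outcome, as a careful person would: the job done as asked, in the order asked, and still so for the second after the job is handed in, with the robot touching nothing.
It also fails if it takes over 54 s, if anything falls off the work surface, if the arm or the gripper's body presses on something with over 40 N, if the wrist force passes 120 N, or if a joint passes its speed limit or range.

ROBOT

A 6-joint arm with a two-finger parallel gripper is mounted at the origin on a cart in front of the work surface, level with it; the furniture and walls round the work are solid. World frame = base frame: x ahead of the robot, y to its left, z up, the work surface at z = 0. Lengths are in mm, angles in rad, forces in N, time in s.
With the tool pointing down it reaches from about 350 to 875 mm from the base axis. Payload 4.2 kg.
Tool frame: the origin (TCP) lies on the centre line of the jaws, within the pads' length; the fingertips stand 25 mm ahead of it and the grasp point (between the pads) lies 6 mm ahead of it; z points along the fingers, y is the line along which they close (so a half turn about z gives the same grasp; the last joint's range is limited). The gripper opens to 85 mm and grips with 20 to 120 N. Pads are 22 mm wide; open, the fingers measure 114 mm over their backs; the gripper's body (76 mm by 85 mm) begins 54 mm behind the grasp point. The pads swing forward as they close: fully open they stand 13 mm farther back than shut.
Start: joints at [-0.865, 0.385, 0.008, 0, -1.194, -0.259], TCP at [270.063, -563.618, 256.312] pointing down, gripper open.
Joint ranges: [-3.14, 3.14], [-1.21, 2.06], [-1.07, 1.41], [-3.16, 2.05], [-2.99, -0.16], [-3.1, 3.1]. Speed limits (rad/s): [2.79, 2.79, 3.14, 3.14, 3.14, 3.14].

INTERFACE

Orientations are given as a rotation vector (axis times angle).
In Python, from bench import get_obs, vision, manip, finder gives the robot as it stands.
- The arm moves only by the shell command python3 -m inch 'ROWS' [OPENING]. ROWS is JSON, a list of rows, each an object with "xyz": the shift along the tool's x, y, z in mm, a list of three; "twist": the turn about the tool's z in degrees. A call has 1 to 12 rows; each row is the pose to reach, as a shift and turn from the pose commanded when the call began, along the tool's axes at that moment; what a row does not reach only later rows make up. A row lasts 1/8 s, in which the tool goes at most 62.5 mm and 10.7 degrees, less where a joint would pass 70% of its speed; a pose out of reach is approached as far as the arm can. A call with a gripper value outside its range is refused whole. OPENING is the closure, from -1 (fully open) to 1 (shut), set as the call begins (- or left out, the last holds). The fingers move at their own pace and stop on an object; the grip force is fixed at half the most. Time passes only in rows, so rows that repeat a pose let the fingers close. It gives the time, the measured TCP pose, the force, the opening and the grip force at its end, in the units of the state.
- get_obs(): the state, without advancing time (a new reading comes with each control period).
- vision.snapshot(name): name is "side" or "top" or "wrist"; returns (picture, depth): 420x560x3 uint8, red, green, blue; 420x560 float32, mm along the optical axis (not along the pixel's ray), 0 where there is no reading.
- vision.get_calibration(name): a dict with "fx", "fy", "cx", "cy" (pixels), "xyz" and "attitude" of the camera in the world. Camera axes: x right, y down, z forward; pixel columns grow to the right and rows downward; lengths in mm; the calibration is good to about 2 mm. The wrist camera is an equidistant fisheye: a pixel r from the principal point sees the ray r / f radians off the axis. A picture is of the moment at which its call begins: read the wrist's pose just before it. get_calibration takes no time and is no camera call; for the wrist camera it gives the pose at the moment of the call.
- manip.close_job(): hands the job in; it is judged then, once.
Trained networks look in the newest picture that a camera, given by its name, has taken for a name from the list of things; names that differ only in an ending like _2 or _b are one class to them, and where a whole thing is asked for, a point or a joint stands for the part that bears it (a point fixed in the world has none). Each returns a list of dicts, best first, with "p" (0 to 1); they miss things now and then, are a little off and sometimes report something else, mostly with a low value. They report only what shows in the picture. A call takes as long as a camera call. They do not tell look-alikes from the thing itself.
- finder.look_for(camera, thing): "extent" ([left, top, width, height] in pixels, round what is visible of it).
The state is a dict: "time_s": time; "joint_pos": joint angles; "joint_vel": joint speeds; "joint_efforts": joint torques, N m; "tcp_pos": TCP position; "eef_rot": TCP orientation; "wrist_force": force on the tool from outside, world axes, zero at the start; "torque": the same for the moment, N m; "opening": finger opening in mm; "gripper_force": force on a finger pad.
Only numpy, scipy, OpenCV 4.12 (cv2) and the standard library are available. Lean on these libraries where they do the work, as an engineer would, in place of code of your own. Each camera call takes 0.05 s, during which the arm holds its last target. There are 200 camera calls.

## Working session

There is one attempt and no reset: what is moved stays moved. The work goes in short steps, Python scripts to look and compute and a shell command to move; the robot and the scene stay as the last step left them, time stands still between calls to the robot, and variables do not carry over. Pictures are saved under pics/ and viewed, at most 10 in all, crops included, and the job is handed in when it is done.

```bash
mkdir -p pics
cat > h.py <<'E'
import numpy as np,cv2
from scipy.spatial.transform import Rotation as R
from bench import get_obs, vision, manip, finder
def att(c):
    a=np.array(c["attitude"],float)
    return a if a.shape==(3,3) else (R.from_rotvec(a).as_matrix() if a.size==3 else R.from_quat(a).as_matrix())
def cloud(n,d):
    c=vision.get_calibration(n);v,u=np.mgrid[:420,:560]
    p=np.stack([(u-c["cx"])/c["fx"]*d,(v-c["cy"])/c["fy"]*d,d],-1)
    return p@att(c).T+np.array(c["xyz"])
E
python3 - <<'E'
from h import *
o=get_obs();print(o)
for n in("top","side"):
    im,d=vision.snapshot(n);cv2.imwrite(f"pics/{n}0.png",im[:,:,::-1]);np.savez(f"{n}0.npz",im=im,d=d)
    print(vision.get_calibration(n)); P=cloud(n,d)
    for t in("scrap_pan","plug_a","coupler","cup","tape_roll","plug_a_thick_end","pan_mouth"):
        for r in finder.look_for(n,t)[:4]:
            l,tp,w,h=r["extent"];print(n,t,round(r["p"],2),np.round(r["extent"]),np.round(P[min(419,int(tp+h/2)),min(559,int(l+w/2))]))
E
```

```text
{'time_s': 0.0, 'joint_pos': array([-8.65445627e-01,  3.85541438e-01,  6.61066330e-03, -4.92867829e-04,
       -1.19396927e+00, -2.58599030e-01]), 'joint_vel': array([-2.30519938e-03, -6.40793532e-04, -3.67699476e-05, -1.26250017e-04,
       -1.79790443e-03,  4.03906211e-04]), 'joint_efforts': array([ 4.05902229e-04, -3.92286873e+01,  1.88401079e+01,  4.18604985e+00,
       -4.71184889e-03, -2.16430522e-05]), 'tcp_pos': array([ 269.81285662, -563.1740907 ,  255.22561155]), 'eef_rot': array([ 0.69552957, -3.06304688, -0.00326102]), 'wrist_force': array([-0.00102761, -0.67185965,  0.17838746]), 'torque': array([0.01363506, 0.00173112, 0.06730546]), 'gripper_force': 0.0, 'opening': 85.6835213668939}
{'fx': 399.5375585726464, 'fy': 399.5375585726464, 'cx': 281.48819716122165, 'cy': 198.70385553424674, 'xyz': array([ 355.1766705 , -138.13414861,  910.64262713]), 'attitude': array([-2.10831961,  2.11856276, -0.19513341])}
top scrap_pan 0.72 [264. 144.  81. 109.] [ 536. -182.    6.]
top scrap_pan 0.69 [366. 191.   4.  28.] [ 518. -322.   19.]
top plug_a 0.71 [366. 111.  11.  24.] [ 716. -34
[... 623 characters left out ...]
-977.60097373,  355.38899829]), 'attitude': array([-1.93128901,  0.00640928, -0.01130219])}
side scrap_pan 0.82 [202. 214. 134.  45.] [ 527. -170.    3.]
side plug_a 0.83 [361. 268.  43.  10.] [ 723. -355.   16.]
side plug_a 0.8 [244. 260.  40.  16.] [ 516. -335.   15.]
side plug_a 0.56 [292. 258.  38.  18.] [ 601. -333.   16.]
side coupler 0.75 [200. 257.  26.  15.] [ 424. -326.   17.]
side cup 0.71 [322. 180.  19.  20.] [693.  64.  39.]
side tape_roll 0.53 [211. 189.  21.  15.] [397.  72.  16.]
side plug_a_thick_end 0.69 [242. 261.  44.  11.] [ 518. -333.   16.]
side plug_a_thick_end 0.4 [205. 218. 128.  42.] [ 527. -181.    3.]
side pan_mouth 0.87 [206. 218. 126.  40.] [ 525. -172.    2.]
```

Run:
```python
from h import *
im=np.load("top0.npz")["im"]
a=cv2.resize(im[90:280,230:430],None,fx=4,fy=4,interpolation=cv2.INTER_CUBIC)[:600]
im2=np.load("side0.npz")["im"]
cv2.imwrite("pics/topcrop.png",a[:,:,::-1])
cv2.imwrite("pics/sidecrop.png",cv2.resize(im2[170:300,180:430],None,fx=3.2,fy=3.2)[:,:,::-1])
# blobs above the bench by depth, both views
for n in("top","side"):
    d=np.load(n+"0.npz")["d"];P=cloud(n,d);z=P[...,2]
    m=((z>7)&(z<40)&(P[...,1]<-268)&(P[...,1]>-420)&(P[...,0]>350)&(P[...,0]<800)&(d>0)).astype(np.uint8)
    k,L,S,_=cv2.connectedComponentsWithStats(m)
    for i in range(1,k):
        if S[i,4]<30: continue
        q=P[L==i];print(n,S[i],np.round((q.min(0)+q.max(0))/2),np.round(q.max(0)-q.min(0)), cv2.minAreaRect(q[:,:2].astype(np.float32)))
    m=((z>12)&(z<40)&(P[...,1]>-268)&(P[...,1]<-80)&(P[...,0]>350)&(P[...,0]<720)&(d>0))
    q=P[m];print(n,"walls",np.percentile(q,[1,50,99],0).round(), cv2.minAreaRect(q[:,:2].astype(np.float32)))
```

```text
top [367 106  12  30 181] [ 722. -345.   16.] [73. 30. 16.] ((722.15185546875, -345.0495910644531), (23.00408172607422, 75.42324829101562), 82.71640014648438)
top [357 155  22  26 190] [ 606. -328.   17.] [60. 51. 14.] ((605.1583862304688, -328.50067138671875), (22.784650802612305, 75.0276870727539), 60.11737823486328)
top [364 189  11  33 200] [ 518. -327.   16.] [74. 23. 15.] ((518.0545043945312, -329.1469421386719), (21.730159759521484, 75.21504211425781), 67.286865234375)
top [356 236  18  25 229] [ 420. -312.   17.] [53. 39. 19.] ((420.2581481933594, -312.13739013671875), (22.361988067626953, 55.9014892578125), 58.50001525878906)
top walls [[ 402. -254.   12.]
 [ 557. -141.   24.]
 [ 667. -109.   28.]] ((534.2379760742188, -188.68373107910156), (129.0308380126953, 258.2281188964844), 82.2169418334961)
side [404 240  10  17 117] [ 794. -274.   23.] [12. 12. 33.] ((794.2974243164062, -273.5699462890625), (4.749443531036377, 16.201309204101562), 53.01716995239258)
side [196 256  30  16 295] [ 419. -318.   16.] [55. 35. 17.] ((417.25048828125, -316.3617248535156), (19.73065948486328, 57.58584213256836), 64.25476837158203)
side [295 259  37  17 285] [ 604. -330.   15.] [61. 51. 15.] ((603.1290283203125, -330.56866455078125), (20.854045867919922, 75.65751647949219), 57.10543441772461)
side [243 261  42  11 297] [ 516. -328.   14.] [74. 25. 15.] ((515.6612548828125, -331.2877197265625), (19.1422119140625, 76.37789916992188), 79.775634765625)
side [358 265  44  13 317] [ 720. -347.   15.] [69. 32. 15.] ((720.1607055664062, -346.36187744140625), (19.239898681640625, 73.63903045654297), 66.19580078125)
side walls [[ 400. -251.   12.]
 [ 531. -133.   20.]
 [ 664. -112.   26.]] ((532.93994140625, -188.20960998535156), (129.91334533691406, 258.5712585449219), 83.12891387939453)
```

View pics/topcrop.png

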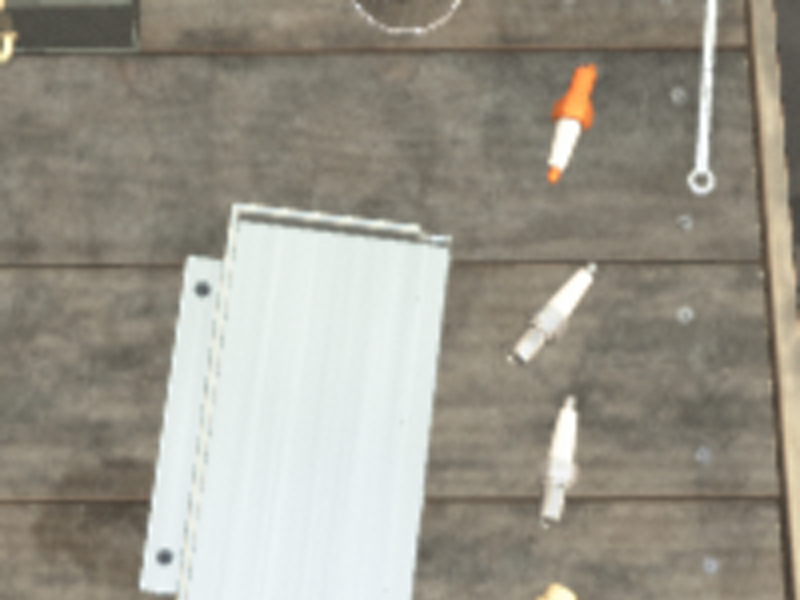

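View pics/sidecrop.png

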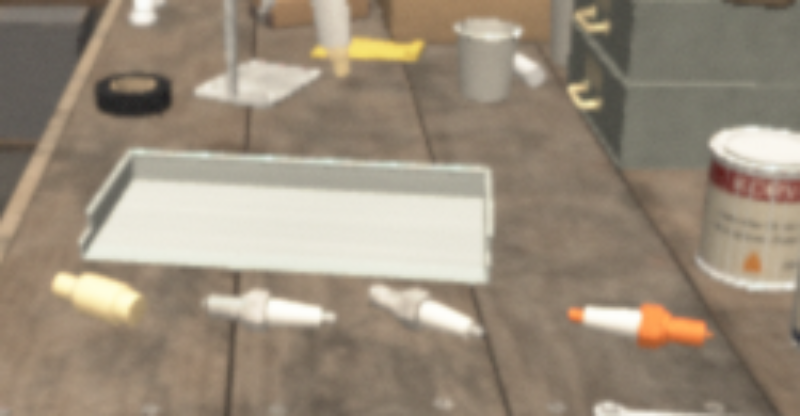

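View pics/top0.png

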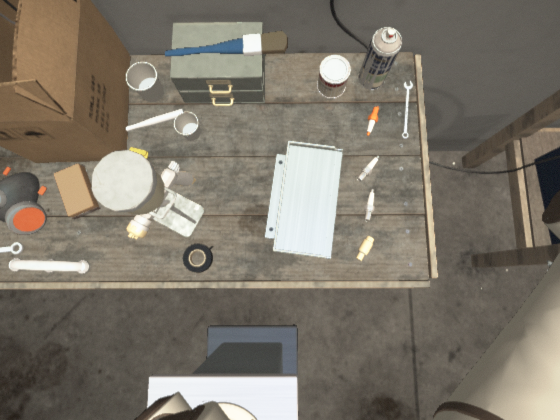

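The top crop shows three plug-shaped things: white/metal plugs at full-image (370,205) and (368,168), and an orange one at (372,121). The two white/bare-metal ones fit the description. The orange one is the look-alike, and the coupler is brass at (365,248). The pan opens towards −y, with its mouth edge at column ~335.

```bash
cat >> h.py <<'E'
TH=np.radians(82.5);O=np.array([533.5,-188.4]);EX=np.array([np.cos(TH),np.sin(TH)]);EY=np.array([-EX[1],EX[0]])
def topan(p): r=np.asarray(p)[...,:2]-O; return np.stack([r@EX,r@EY],-1)
def tool():
    o=get_obs();M=R.from_rotvec(o["eef_rot"]).as_matrix();return o["tcp_pos"],M
def goal(px,py,z,yawrel):  # tool y at pan y + yawrel deg
    p,M=tool();w=np.r_[O+px*EX+py*EY,z];s=M.T@(w-p)
    cur=np.degrees(np.arctan2(M[1,1],M[0,1]));tw=-(172.5+yawrel-cur);tw=(tw+180)%360-180
    print("shift",s.round(1),"twist",round(tw,1),"pan now",topan(p).round(1),"z",p[2].round(1),"rel yaw",round(cur-172.5,1))
def blobs(n,d,zmin=7):
    P=cloud(n,d);z=P[...,2];q0=topan(P)
    m=((z>zmin)&(z<28)&(d>0)&(q0[...,0]>-210)&(q0[...,0]<57)&(abs(q0[...,1])<140)).astype(np.uint8)
    m[(q0[...,0]>-72)&(abs(q0[...,1])>121)]=0
    k,L,S,_=cv2.connectedComponentsWithStats(m)
    for i in range(1,k):
        if S[i,4]<60: continue
        q=q0[L==i].astype(np.float32);v=cv2.fitLine(q,cv2.DIST_L2,0,.01,.01).ravel()
        t=(q-v[2:])@v[:2];c=v[2:]+v[:2]*(np.percentile(t,1)+np.percentile(t,99))/2
        a=np.degrees(np.arctan2(v[1],v[0]))-90;a=(a+90)%180-90
        print(n,S[i].tolist(),"pan c",c.round(1),"len",round(float(np.ptp(t)),1),"yaw",round(float(a),1),"x",q[:,0].min().round(),q[:,0].max().round(),"y",q[:,1].min().round(),q[:,1].max().round())
E
python3 - <<'E'
from h import *
for n in("top","side"):
    d=np.load(n+"0.npz")["d"];blobs(n,d)
    P=cloud(n,d);q=topan(P)[(P[...,2]>19)&(P[...,2]<28)&(d>0)]
    q=q[(abs(q[:,0])<75)&(abs(q[:,1])<140)]
    b=q[(q[:,0]>58)&(q[:,0]<70)&(abs(q[:,1])<115)];f=np.polyfit(b[:,1],b[:,0],1);print(n,"back slope deg",np.degrees(np.arctan(f[0])),"x0",f[1],"y ext",q[:,1].min(),q[:,1].max(),"x",q[:,0].min())
goal(-192,2,110,0)
E
```

```text
top [357, 155, 22, 26, 190] pan c [-130.5  -89.8] len 75.8 yaw -31.9 x -151.0 -107.0 y -122.0 -57.0
top [364, 189, 11, 33, 200] pan c [-139.8   -2.5] len 76.1 yaw -5.2 x -152.0 -129.0 y -41.0 35.0
top [356, 236, 18, 25, 229] pan c [-136.7   96.1] len 56.0 yaw -23.5 x -155.0 -121.0 y 69.0 124.0
top back slope deg 0.40147343282921927 x0 61.662208781841755 y ext -130.09883593122797 128.4949644649044 x -45.879495651928664
side [196, 256, 30, 16, 295] pan c [-143.9   99. ] len 57.5 yaw -20.7 x -158.0 -128.0 y 69.0 126.0
side [295, 259, 37, 17, 285] pan c [-135.3  -87.6] len 76.0 yaw -30.3 x -153.0 -110.0 y -122.0 -56.0
side [243, 261, 42, 11, 297] pan c [-146.1   -3.1] len 76.5 yaw -3.5 x -153.0 -133.0 y -39.0 37.0
side back slope deg 0.17774188368602659 x0 60.03520517254828 y ext -128.06344666249657 129.95812035352577 x -48.42387961609744
shift [-293.2   64.8  146.3] twist -56.9 pan now [-406.4  212.2] z 256.3 rel yaw -56.9
```

```bash
python3 -m inch '[{"xyz":[-30,7,5],"twist":-6},{"xyz":[-75,17,20],"twist":-15},{"xyz":[-120,28,40],"twist":-24},{"xyz":[-165,37,65],"twist":-33},{"xyz":[-210,47,90],"twist":-42},{"xyz":[-255,56,120],"twist":-51},{"xyz":[-285,63,140],"twist":-56},{"xyz":[-293,65,146],"twist":-57},{"xyz":[-293,65,146],"twist":-57},{"xyz":[-293,65,146],"twist":-57}]' 0.1
python3 - <<'E'
from h import *
o=get_obs();print(o["opening"],o["time_s"])
goal(-192,2,34,0)
im,d=vision.snapshot("side");P=cloud("side",d);q=topan(P)
m=(abs(q[...,0]+192)<45)&(abs(q[...,1])<70)&(P[...,2]>40)&(P[...,2]<140)&(d>0)
print("tip z",np.percentile(P[...,2][m],[0,1,3,10]).round(1),m.sum(), "tcp z",o["tcp_pos"][2])
s=m&(P[...,2]<100);print("tip pan y",np.percentile(q[s],[1,99],0).round())
E
```

```text
time_s: 2.05
tcp_pos: [505.9, -379.4, 111.4]
eef_rot: [-2.071, 2.361, -0.002]
wrist_force: [0.0, 0.5, -0.2]
opening: 38.4
gripper_force: 0.0
38.397072139801736 2.05
shift [-1.  -0.3 77.4] twist 0.0 pan now [-192.9    2.5] z 111.4 rel yaw 0.0
tip z [87.8 90.7 93.1 98.7] 645 tcp z 111.35856281188326
tip pan y [[-206.  -27.]
 [-187.   35.]]
```

```bash
python3 -m inch '[{"xyz":[0,0,30]},{"xyz":[0,0,60]},{"xyz":[0,0,76]},{"xyz":[0,0,81]},{"xyz":[0,0,81]},{"xyz":[-10,0,81]},{"xyz":[-20,0,81]},{"xyz":[-30,0,81]},{"xyz":[-40,0,81]},{"xyz":[-50,0,81]},{"xyz":[-60,0,81]},{"xyz":[-60,0,81]}]'
python3 - <<'E'
from h import *
goal(15,2,30,0)
im,d=vision.snapshot("side");blobs("side",d)
cv2.imwrite("pics/p1.png",cv2.resize(im[150:330,150:420],None,fx=2.9,fy=2.9)[:,:,::-1])
E
```

```text
shift [-208.1   -0.4   81.3] twist -0.0 pan now [-193.     2.5] z 111.5 rel yaw -0.0
side [196, 256, 30, 15, 292] pan c [-143.9   99.2] len 57.5 yaw -21.0 x -158.0 -127.0 y 69.0 125.0
side [295, 259, 37, 17, 280] pan c [-135.3  -87.5] len 74.6 yaw -30.3 x -153.0 -112.0 y -122.0 -56.0
side [243, 261, 42, 11, 295] pan c [-146.    -2.9] len 76.3 yaw -3.0 x -154.0 -135.0 y -39.0 37.0invalid input at $[0]: expected keys xyz, twist
```

View pics/p1.png

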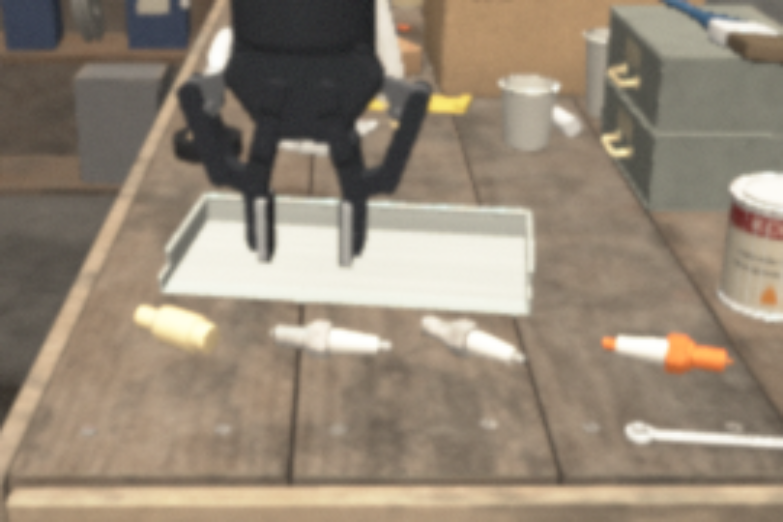

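The move was refused because every row needs a twist. The picture shows the open fingers hovering at crop (262,230) and (350,230), with the row of parts undisturbed at crop rows ~320–350.

```bash
python3 -m inch '[{"xyz":[0,0,30],"twist":0},{"xyz":[0,0,60],"twist":0},{"xyz":[0,0,76],"twist":0},{"xyz":[0,0,81],"twist":0},{"xyz":[0,0,81],"twist":0},{"xyz":[-10,0,81],"twist":0},{"xyz":[-20,0,81],"twist":0},{"xyz":[-30,0,81],"twist":0},{"xyz":[-40,0,81],"twist":0},{"xyz":[-50,0,81],"twist":0},{"xyz":[-60,0,81],"twist":0},{"xyz":[-60,0,81],"twist":0}]'
python3 - <<'E'
from h import *
goal(15,2,30,0)
im,d=vision.snapshot("side")
im,d=vision.snapshot("top");blobs("top",d)
E
```

```text
time_s: 3.65
tcp_pos: [514.0, -318.0, 29.3]
eef_rot: [2.075, -2.359, -0.001]
wrist_force: [-0.2, -0.4, -0.6]
opening: 38.5
gripper_force: 0.0
shift [-146.    -0.8   -0.7] twist 0.2 pan now [-131.     2.4] z 29.3 rel yaw 0.2
top [351, 189, 11, 31, 177] pan c [-109.8   -1.9] len 71.1 yaw -0.4 x -122.0 -99.0 y -36.0 35.0
top [356, 236, 18, 25, 227] pan c [-136.6   96.5] len 56.1 yaw -23.7 x -155.0 -121.0 y 69.0 124.0
```

```bash
python3 -m inch '[{"xyz":[-8,0,0],"twist":0},{"xyz":[-18,0,0],"twist":0},{"xyz":[-28,0,0],"twist":0},{"xyz":[-38,0,0],"twist":0},{"xyz":[-48,0,-1],"twist":0},{"xyz":[-58,0,-1],"twist":0},{"xyz":[-68,0,-1],"twist":0},{"xyz":[-78,0,-1],"twist":0},{"xyz":[-88,0,-1],"twist":0},{"xyz":[-98,0,-1],"twist":0},{"xyz":[-106,0,-1],"twist":0},{"xyz":[-106,0,-1],"twist":0}]'
python3 -m inch '[{"xyz":[-8,0,0],"twist":0},{"xyz":[-16,0,0],"twist":0},{"xyz":[-24,0,0],"twist":0},{"xyz":[-31,0,0],"twist":0},{"xyz":[-37,0,0],"twist":0},{"xyz":[-40,0,0],"twist":0},{"xyz":[-40,0,0],"twist":0},{"xyz":[-25,0,0],"twist":0},{"xyz":[-10,0,0],"twist":0},{"xyz":[-10,0,-40],"twist":0},{"xyz":[-10,0,-80],"twist":0},{"xyz":[-10,0,-80],"twist":0}]'
python3 - <<'E'
from h import *
goal(-180,-100,110,-31)
for n in("top","side"):
    im,d=vision.snapshot(n);blobs(n,d)
E
```

```text
time_s: 5.25
tcp_pos: [527.7, -213.1, 30.3]
eef_rot: [-2.074, 2.359, 0.0]
wrist_force: [0.6, 0.7, -0.5]
opening: 38.0
gripper_force: 0.0
time_s: 6.75
tcp_pos: [530.8, -205.5, 113.8]
eef_rot: [-2.069, 2.357, -0.009]
wrist_force: [0.8, -0.5, -1.4]
opening: 38.3
gripper_force: 0.0
shift [ 162.8 -100.3    4.6] twist 31.0 pan now [-17.3   0.4] z 113.8 rel yaw 0.0
top [357, 155, 22, 26, 191] pan c [-130.3  -89.6] len 76.0 yaw -31.9 x -151.0 -107.0 y -122.0 -58.0
top [288, 180, 11, 31, 192] pan c [33.6 -3.6] len 71.5 yaw -1.7 x 22.0 45.0 y -40.0 31.0
top [356, 236, 18, 25, 228] pan c [-136.7   96.2] len 55.6 yaw -23.7 x -156.0 -121.0 y 69.0 124.0
side [259, 224, 33, 10, 207] pan c [28.3 -2.5] len 70.5 yaw 0.8 x 20.0 57.0 y -38.0 33.0
side [196, 256, 30, 15, 291] pan c [-144.2   98.5] len 57.4 yaw -20.5 x -159.0 -127.0 y 69.0 125.0
side [295, 259, 37, 17, 282] pan c [-135.4  -87.8] len 77.5 yaw -30.5 x -154.0 -110.0 y -122.0 -56.0
```

```bash
python3 -m inch '[{"xyz":[15,-15,0],"twist":4},{"xyz":[45,-45,0],"twist":10},{"xyz":[75,-75,0],"twist":18},{"xyz":[105,-105,0],"twist":24},{"xyz":[135,-130,0],"twist":29},{"xyz":[150,-148,0],"twist":31},{"xyz":[153,-150,0],"twist":31},{"xyz":[153,-150,20],"twist":31},{"xyz":[153,-150,40],"twist":31},{"xyz":[153,-150,40],"twist":31}]' 1
python3 - <<'E'
from h import *
goal(-170,-150,31,-31)
o=get_obs();print(o["opening"])
im,d=vision.snapshot("side");P=cloud("side",d);q=topan(P)
m=(np.hypot(q[...,0]+170,q[...,1]+150)<40)&(P[...,2]>28)&(P[...,2]<140)&(d>0)
print("tip z",np.percentile(P[...,2][m],[0,1,3,10]).round(1),m.sum(), "tcp z",o["tcp_pos"][2])
P=P[(P[...,2]>7)&(P[...,2]<22)&(d>0)];q=topan(P);q=q[(abs(q[:,0]+132)<30)&(abs(q[:,1]+206)<45)];print("orange",q.min(0),q.max(0))
cv2.imwrite("pics/p2.png",cv2.resize(im[200:310,260:420],None,fx=5,fy=5,interpolation=cv2.INTER_CUBIC)[:,:,::-1])
E
```

```text
time_s: 8.1
tcp_pos: [655.8, -373.4, 66.5]
eef_rot: [1.366, -2.824, -0.008]
wrist_force: [0.1, -0.2, 0.8]
opening: -0.2
gripper_force: 0.0
shift [-0.3 -5.5 35.5] twist 0.1 pan now [-167.5 -145.4] z 66.5 rel yaw -30.9
-0.232285254351754
tip z [42.2 46.8 51.8 62.4] 1560 tcp z 66.51554909011784
orange [-143.95877254 -242.02931562] [-122.09244489 -169.64037414]
```

View pics/p2.png

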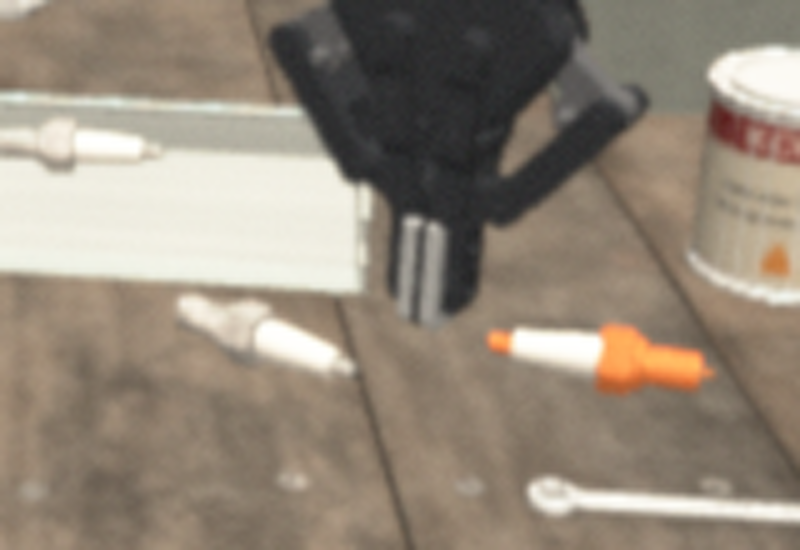

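Closed fingers hover just beyond the plug's thin end (crop (345,367)), well clear of the orange look-alike's tip at crop (490,342). I'll push plug_b along its axis first, away from the pan's side wall.

```bash
python3 -m inch '[{"xyz":[0,0,15],"twist":0},{"xyz":[0,0,28],"twist":0},{"xyz":[0,0,35],"twist":0},{"xyz":[0,0,35],"twist":0},{"xyz":[0,7,35],"twist":0},{"xyz":[0,13,35],"twist":0},{"xyz":[0,19,35],"twist":0},{"xyz":[0,25,35],"twist":0},{"xyz":[0,31,35],"twist":0},{"xyz":[0,37,35],"twist":0},{"xyz":[0,42,35],"twist":0},{"xyz":[0,42,35],"twist":0}]'
python3 - <<'E'
from h import *
goal(-180,-60,110,0)
for n in("side","top"):
    im,d=vision.snapshot(n);blobs(n,d)
E
```

```text
time_s: 9.65
tcp_pos: [624.7, -348.5, 35.3]
eef_rot: [1.367, -2.828, -0.001]
wrist_force: [-0.0, 0.1, 0.2]
opening: -0.3
gripper_force: 0.0
shift [ 54.8  27.  -74.6] twist -30.9 pan now [-146.9 -111.3] z 35.3 rel yaw -30.9
side [259, 224, 33, 10, 206] pan c [28.6 -2.2] len 70.6 yaw 0.8 x 20.0 57.0 y -38.0 33.0
side [196, 256, 30, 15, 288] pan c [-144.1   98.6] len 57.4 yaw -20.9 x -158.0 -128.0 y 68.0 125.0
side [287, 256, 47, 20, 353] pan c [-132.7  -80. ] len 95.7 yaw -36.0 x -161.0 -103.0 y -124.0 -41.0
top [352, 168, 18, 19, 145] pan c [-114.   -63.7] len 51.6 yaw -34.2 x -133.0 -97.0 y -88.0 -42.0
top [356, 236, 18, 25, 226] pan c [-136.6   96.3] len 55.4 yaw -23.6 x -155.0 -121.0 y 69.0 124.0
```

```bash
python3 -m inch '[{"xyz":[0,5,3],"twist":0},{"xyz":[0,10,3],"twist":0},{"xyz":[0,14,3],"twist":0},{"xyz":[0,14,3],"twist":0},{"xyz":[0,4,3],"twist":0},{"xyz":[0,-15,3],"twist":0},{"xyz":[0,-15,-30],"twist":0},{"xyz":[0,-15,-75],"twist":0},{"xyz":[0,-15,-75],"twist":0}]'
python3 - <<'E'
from h import *
for n in("side","top"):
    im,d=vision.snapshot(n);blobs(n,d)
goal(-180,-58,110,0)
E
```

```text
time_s: 10.88
tcp_pos: [639.9, -359.9, 115.8]
eef_rot: [-1.365, 2.822, -0.013]
wrist_force: [-0.1, -0.1, -0.4]
opening: 0.0
gripper_force: 0.0
side [259, 224, 33, 10, 205] pan c [28.4 -2.4] len 70.5 yaw -0.1 x 21.0 38.0 y -38.0 33.0
side [281, 254, 35, 16, 253] pan c [-118.   -60.1] len 77.9 yaw -31.8 x -137.0 -91.0 y -93.0 -28.0
side [196, 256, 30, 16, 296] pan c [-144.    98.8] len 58.4 yaw -20.7 x -159.0 -128.0 y 69.0 126.0
top [348, 166, 23, 25, 185] pan c [-113.   -62.5] len 74.2 yaw -34.2 x -134.0 -89.0 y -94.0 -32.0
top [356, 236, 18, 25, 228] pan c [-136.7   96.2] len 55.6 yaw -23.5 x -155.0 -121.0 y 69.0 124.0
shift [55.8 44.7  0.7] twist -30.9 pan now [-155. -125.] z 110.8 rel yaw -30.9
```

```bash
python3 -m inch '[{"xyz":[15,15,0],"twist":-8},{"xyz":[30,30,0],"twist":-18},{"xyz":[42,40,0],"twist":-26},{"xyz":[47,45,0],"twist":-31},{"xyz":[47,45,0],"twist":-31},{"xyz":[47,45,30],"twist":-31},{"xyz":[47,45,50],"twist":-31},{"xyz":[47,45,60],"twist":-31},{"xyz":[47,45,60],"twist":-31}]' 0.1
python3 - <<'E'
from h import *
goal(-172,-62,30,0)
E
```

```text
time_s: 12.1
tcp_pos: [572.1, -366.8, 49.2]
eef_rot: [2.072, -2.36, -0.003]
wrist_force: [0.1, 0.2, 1.0]
opening: 38.1
gripper_force: 0.0
shift [ 0.1 -0.4 19.2] twist 0.1 pan now [-171.9  -61.6] z 49.2 rel yaw 0.1
```

```bash
python3 -m inch '[{"xyz":[0,0,12],"twist":0},{"xyz":[0,0,19],"twist":0},{"xyz":[0,0,19],"twist":0},{"xyz":[-8,0,19],"twist":0},{"xyz":[-16,0,19],"twist":0},{"xyz":[-24,0,19],"twist":0},{"xyz":[-32,0,19],"twist":0},{"xyz":[-40,0,19],"twist":0},{"xyz":[-48,0,19],"twist":0},{"xyz":[-56,0,19],"twist":0},{"xyz":[-60,0,19],"twist":0},{"xyz":[-60,0,19],"twist":0}]'
python3 - <<'E'
from h import *
for n in("side","top"):
    im,d=vision.snapshot(n);blobs(n,d)
goal(-28,-62,30,0)
E
```

```text
time_s: 13.6
tcp_pos: [580.1, -307.2, 31.3]
eef_rot: [-2.074, 2.36, 0.0]
wrist_force: [0.6, -0.9, 0.1]
opening: 38.4
gripper_force: 0.0
side [279, 251, 40, 15, 295] pan c [-106.7  -63.5] len 74.3 yaw 1.2 x -126.0 -87.0 y -98.0 -24.0
side [196, 256, 30, 15, 294] pan c [-144.    98.8] len 57.4 yaw -20.4 x -159.0 -126.0 y 69.0 126.0
top [345, 163, 11, 31, 173] pan c [-90.6 -59.6] len 72.0 yaw -0.4 x -103.0 -80.0 y -97.0 -25.0
top [356, 236, 18, 25, 226] pan c [-136.6   96.3] len 56.4 yaw -23.4 x -154.0 -121.0 y 69.0 124.0
shift [-84.1  -0.5   1.2] twist 0.1 pan now [-112.1  -61.6] z 31.2 rel yaw 0.1
```

```bash
python3 -m inch '[{"xyz":[-8,0,0],"twist":0},{"xyz":[-17,0,0],"twist":0},{"xyz":[-26,0,0],"twist":0},{"xyz":[-35,0,0],"twist":0},{"xyz":[-44,0,0],"twist":0},{"xyz":[-53,0,0],"twist":0},{"xyz":[-62,0,0],"twist":0},{"xyz":[-71,0,0],"twist":0},{"xyz":[-79,0,0],"twist":0},{"xyz":[-85,0,0],"twist":0},{"xyz":[-88,0,0],"twist":0},{"xyz":[-88,0,0],"twist":0}]'
python3 -m inch '[{"xyz":[10,0,0],"twist":0},{"xyz":[25,0,0],"twist":0},{"xyz":[25,0,-40],"twist":0},{"xyz":[40,0,-90],"twist":0},{"xyz":[80,0,-140],"twist":0},{"xyz":[120,0,-160],"twist":0},{"xyz":[120,0,-160],"twist":0}]'
python3 - <<'E'
from h import *
for n in("side","top"):
    im,d=vision.snapshot(n);blobs(n,d);P=cloud(n,d);
    for t in("cup","tape_roll"):
        for r in finder.look_for(n,t)[:1]: print(n,t,r)
    if n=="side": cv2.imwrite("pics/p3.png",cv2.resize(im[150:310,170:420],None,fx=3.2,fy=3.2)[:,:,::-1])
    else: cv2.imwrite("pics/p4.png",cv2.resize(im[90:280,170:430],None,fx=3,fy=3)[:,:,::-1])
print(get_obs()["wrist_force"])
E
```

```text
time_s: 15.2
tcp_pos: [591.4, -220.1, 31.3]
eef_rot: [-2.074, 2.36, 0.0]
wrist_force: [0.1, -0.3, -0.3]
opening: 38.3
gripper_force: 0.0
time_s: 16.08
tcp_pos: [575.6, -343.3, 193.8]
eef_rot: [-2.066, 2.363, -0.007]
wrist_force: [-1.0, 0.6, -0.3]
opening: 38.6
gripper_force: 0.0
side [259, 224, 33, 10, 203] pan c [28.3 -2.6] len 71.1 yaw 0.2 x 18.0 39.0 y -38.0 33.0
side [283, 232, 37, 10, 235] pan c [ -9.7 -61.9] len 75.8 yaw -0.8 x -17.0 1.0 y -99.0 -23.0
side [196, 256, 30, 15, 289] pan c [-143.9   98.8] len 58.0 yaw -21.0 x -158.0 -128.0 y 68.0 126.0
side cup {'extent': [321.7, 178.7, 18.0, 21.7], 'p': 0.59}
side tape_roll {'extent': [207.7, 217.9, 126.7, 42.5], 'p': 0.65}
top [356, 236, 18, 25, 226] pan c [-136.7   96.2] len 56.6 yaw -23.8 x -155.0 -121.0 y 69.0 124.0
top cup {'extent': [172.0, 113.7, 33.5, 25.3], 'p': 0.62}
[ 0.16699406 -0.20968236  0.0984456 ]
```

View pics/p3.png

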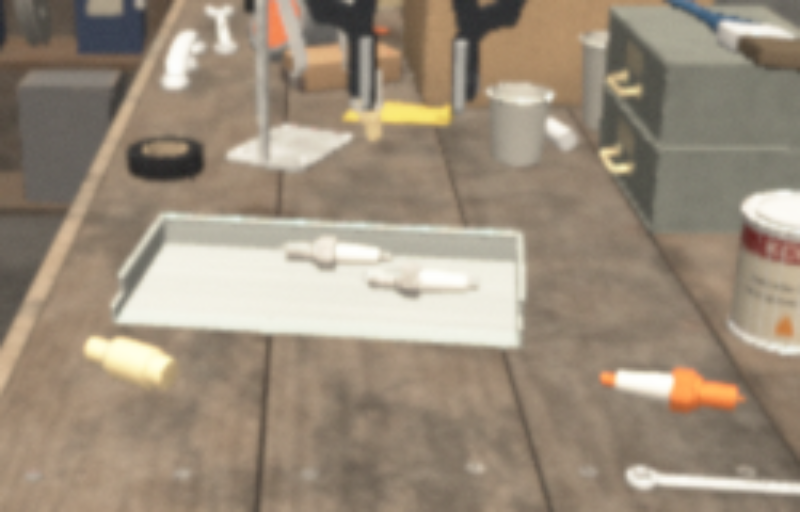

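View pics/p4.png

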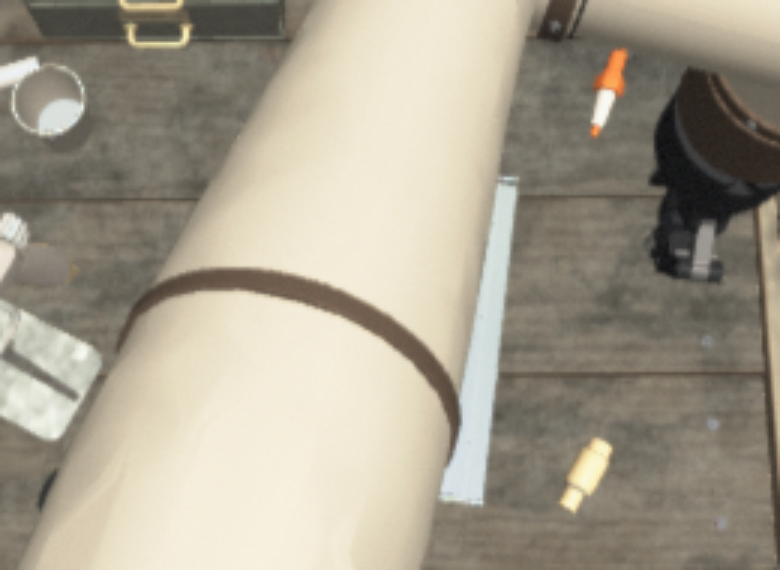

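In the side view, both plugs lie flat inside the pan at crop (340,250) and (425,280). The coupler is at (130,362), and the cup, tape roll and orange plug haven't moved. In the top view, the arm covers the pan and touches nothing.

```bash
python3 -c "
from bench import manip
print(manip.close_job())"
```

```text
the job is handed in; nothing more can be done
None
```

I swept both spark plugs into the scrap pan by pushing only; they lie flat and wholly inside it, the coupler, cup and tape roll were not disturbed, and I handed the job in at about 16 s.

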